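# Index the gesso turntable on to its next station

## Task

Turn the panel turntable on by one station: pull the spring plunger at its rim up out of its hole, turn the table counter-clockwise as seen from above to the very next hole of the ring, and let the pin drop fully home there so that the table is locked, then let go. Go gently: let the spring set the pin down, and never force the pin down on the ring or sideways in a hole. Keep off the fresh gessoed panel on the table and leave the other things on the bench where they lie.

Things in the scene. Friction and masses are not known exactly. Their poses are not given: they have to be found in the camera images.
- knob_grip (a point): Grip point on the axis of the black plunger knob, 14 mm below its top, 83 mm above the bench with the pin home. The knob is an upright cylinder 27 mm across (29 at its lip), 36 mm tall, on an arm at the turntable's rim; it moves only up and down on the table, and round with it. Free: 22 mm below this point to the neck, 41 mm to the arm's top, 54 mm inward to the panel's low stops.
- plunger (a joint): How far the plunger is pulled up, in m: 0 = pin fully home in a hole, 0.010 = pin end level with the ring's top (it rides there, at about 0.0095, between holes), 0.018 = end of travel. A spring pushes it down, about 6 N at 0, 8.5 N at 0.010, 10.5 N at 0.018, so a pin over a hole snaps in by itself if the knob is free to fall.
- turntable (a joint): Angle of the table, rad: 0 at the start, growing counter-clockwise seen from above. Drag about 3 N at the knob, some 2 N more while the pin rides on the ring. The very next hole lies somewhere between 0.96 and 1.41: holes are not evenly spaced and its exact angle is not given; it is felt, by letting the pin ride on the ring until it drops in. The hole after it lies at 2.6 or more.
- pin: The plunger's steel pin, 10 mm thick with a round end, under the knob on the same axis, pointing down. The ring's holes are 12 mm wide at 145 mm from the table's axis, seen as dark bushes in the flat steel ring whose top is 28 mm above the bench. More than 45 N on the pin counts as forcing it.
- table_axis (a point): Point on the upright axis about which the turntable turns, 48 mm above the bench (top of the round plywood table, radius 116 mm). The grey base and its steel ring around it have radius 178 mm, with lugs out to 208 mm. The knob's axis is 145 mm from this axis. Fixed during the job.
- panel_mid (a point): Middle of the arched wooden panel with fresh white gesso that lies on the turntable between small wooden stops: 154 mm wide (along the line from the knob to the axis), 177 mm long, 22 mm thick, white face with border up to 73 mm above the bench. Not to be touched.
- panel: The same arched panel; origin at the middle of its underside, 48 mm above the bench, z up.
- tape: Roll of paper tape lying flat by the turntable, 104 mm across, 25 mm high; origin under its centre. Bystander.
- sander: Cork sanding block, 112 x 67 x 28 mm, by the turntable; origin under its centre. Bystander.
- scraper: Flat steel scraper with a handle, 200 mm long, lying across the small panel; origin at its middle, underneath. Bystander.
- brush: Brush, 200 mm long, lying on the bench to the robot's right; origin underneath. Bystander.
- jar: White lidded jar, 80 mm across, 100 mm high, standing to one side; origin under its centre. Bystander.
- small_panel: Small gessoed wooden panel, 120 x 160 x 20 mm, lying flat to the robot's left; origin under its centre. Bystander.
- pot: White ceramic pot, 84 mm across, 90 mm high, standing to one side; origin under its centre. Bystander.
Not all that is in view belongs to the job. Leave any red look-alike of the panel alone.

How it is judged:
On the way, in this order (a step that is already met when the one before it is completed fails the run):
1. the pin is pulled up clear of its hole (value of joint plunger above 0.009 m), for 0.1 s.
2. the table is turned well away from the old hole, counter-clockwise (value of joint turntable above 0.35 rad), for 0.1 s.
At the end, for the whole second after the job is handed in: The pin is fully home (within 2 mm) in the very next hole counter-clockwise, 0.92 to 1.45 rad from where the table began, the table is still and locked, and the panel lies flat between its stops (within 12 mm of the table's axis) (value of joint plunger below 0.002 m and value of joint turntable between 0.92 and 1.45 rad and velocity of joint turntable between -0.02 and 0.02 rad/s and horizontal distance between panel_mid and table_axis below 0.012 m and angle between panel's own z axis and vertical below 0.05 rad); the robot touches nothing.
It fails at once if the pin is forced sideways in a hole or down on the ring (more than 45 N on it) (contact force between pin and anything else above 45 N).
It fails at once if the table is turned backwards by more than 0.2 rad (value of joint turntable below -0.2 rad).
It fails at once if the fresh gessoed panel is touched by the robot (contact force between any of the arm, the fingers and panel above 1 N).
It fails at once if a bystander is pushed more than 20 mm (distance of any of tape, sander, scraper, brush, jar, small_panel, pot from where it was at the start of the episode above 0.02 m).
It also fails if it takes over 51 s, if anything falls off the work surface, if the arm or the gripper's body presses on something with over 40 N, if the wrist force passes 120 N, or if a joint passes its speed limit or range.

## Robot

A 6-joint arm with a two-finger parallel gripper is mounted at the origin on the work surface. World frame = base frame: x ahead of the robot, y to its left, z up, the work surface at z = 0. Lengths are in m, angles in rad, forces in N, time in s.
With the tool pointing down it reaches from about 0.25 to 0.775 m from the base axis. Payload 4 kg.
Tool frame: the origin (TCP) lies at the very end of the fingers, on their centre line; the grasp point (between the pads) lies 19 mm behind it; z points along the fingers, y is the line along which they close (so a half turn about z gives the same grasp; the last joint's range is limited). The gripper opens to 94 mm and grips with 3 to 60 N. Pads are 16 mm wide; open, the fingers measure 119 mm over their backs; the gripper's body (75 mm by 177 mm) begins 78 mm behind the grasp point.
Start: joints at [1.234, 0.087, 1.371, -0, 1.684, -0.103], TCP at [0.127, 0.535, 0.206] pointing down, gripper open.
Joint ranges: [-3.1, 3.1], [-0.76, 2.03], [0.27, 2.55], [-1.08, 4.22], [0.17, 2.65], [-2.57, 2.57]. Speed limits (rad/s): [2.79, 2.79, 3.14, 3.14, 3.14, 3.14].

## Interface

Orientations are given as [roll, pitch, yaw] about the fixed x, y, z axes, in that order (R = Rz(yaw) Ry(pitch) Rx(roll)).
In Python, from bench import robot gives the robot as it stands. The module is installed in compiled form; this text tells all that it offers.
- The arm moves only by the tool move_arm, never from a script. Its argument "deltas" is one flat list of numbers, 7 for each row, row after row: the turn, a rotation vector about the tool's x, y, z in rad, then the shift along the tool's x, y, z in cm, then the closure, from -1 (fully open) to 1 (shut). A call has 1 to 8 rows; each row is the pose to reach, as a shift and turn from the pose commanded when the call began, along the tool's axes at that moment; what a row does not reach only later rows make up. A row lasts 1/10 s, in which the tool goes at most 50 mm and 8.59 degrees, less where a joint would pass 70% of its speed; a pose out of reach is approached as far as the arm can. A call with a gripper value outside its range is refused whole. The fingers move at their own pace and stop on an object; the grip force is fixed at half the most. Time passes only in rows, so rows that repeat a pose let the fingers close. It gives the time, the measured TCP pose, the force, the opening and the grip force at its end, in the units of the state.
- robot.get_obs(): the state, without advancing time (a new reading comes with each control period).
- robot.snapshot(name): name is "side" or "top" or "wrist"; returns a dict with "image" (480x640x3 uint8, red, green, blue), "depth" (480x640 float32, m along the optical axis (not along the pixel's ray), 0 where there is no reading), "fov_y" (degrees; the focal length in pixels is half the picture's height over the tangent of half this angle, whatever the lens; pixels are square), "cx", "cy" (the principal point, pixels), "origin" and "orientation" of the camera in the world; the wrist camera has in their place "T_tool_cam" (4x4, takes a point from camera to tool coordinates, whose origin is the TCP and whose axes are the flange's). Camera axes: x right, y up, looking along -z (the intrinsics and any distortion apply to the point x, -y, -z); pixel columns grow to the right and rows downward; lengths in m; the calibration is good to about 2 mm. A picture is of the moment at which its call begins: read the wrist's pose just before it.
- robot.close_job(): hands the job in; it is judged then, once.
The state is a dict: "time": time; "joint_positions": joint angles; "qvel": joint speeds; "joint_torque": joint torques, N m; "tool_pos": TCP position; "ee_rot": TCP orientation; "wrist_force": force on the tool from outside, world axes, zero at the start; "wrist_torque": the same for the moment, N m; "width": finger opening in m; "finger_force": force on a finger pad.
Only numpy, scipy, OpenCV 4.12 (cv2) and the standard library are available. Lean on these libraries where they do the work, as an engineer would, in place of code of your own. Each camera call takes 0.05 s, during which the arm holds its last target. There are 200 camera calls.

## Working session

There is one attempt and no reset: what is moved stays moved. The work goes in short steps, Python scripts to look and compute and a tool call to move; the robot and the scene stay as the last step left them, time stands still between calls to the robot, and variables do not carry over. Pictures are saved under pics/ and viewed, at most 10 in all, crops included, and the job is handed in when it is done.

Besides the shell and the picture viewer there is one more tool, called by a JSON object that holds its "op" and its "data", one argument or row to a line. move_arm: Moves the arm, as the interface text tells. Its arguments: {"type":"object","properties":{"deltas":{"type":"array","items":{"type":"number"}}},"required":["deltas"]}

```bash
mkdir -p pics
cat > h.py <<'E'
import numpy as np, cv2
from bench import robot
from scipy.spatial.transform import Rotation as R
def snap(n,f=None):
    s=robot.snapshot(n)
    if f: cv2.imwrite('pics/'+f,s['image'][:,:,::-1])
    return s
def rot(o):
    o=np.array(o); return o if o.shape==(3,3) else (R.from_euler('xyz',o).as_matrix() if o.size==3 else R.from_quat(o).as_matrix())
def ray(s,u,v,z):
    f=240/np.tan(np.radians(s['fov_y']/2))
    d=np.array([(u-s['cx'])/f,-(v-s['cy'])/f,-1]); 
    M=rot(s['orientation']); o=np.array(s['origin']); d=M@d
    return o+d*(z-o[2])/d[2]
E
python3 - <<'E'
from h import *
import pickle
o=robot.get_obs(); print(o)
for n in('top','side'):
    s=snap(n,n+'.png'); pickle.dump(s,open(n+'.pkl','wb')); print({k:v for k,v in s.items() if k not in('image','depth')})
E
```

```text
{'time': 0.0, 'joint_positions': array([ 1.23388977e+00,  8.79375735e-02,  1.37224954e+00, -4.89369079e-05,
        1.68358133e+00, -1.03139279e-01]), 'qvel': array([1.09281976e-03, 4.89423903e-04, 1.87473663e-03, 1.23982988e-03,
       6.65596173e-05, 3.04726959e-04]), 'joint_torque': array([ 3.46288125e-04, -3.40178525e+01, -3.02430403e+01,  7.17255310e-02,
        3.29174171e-02, -1.71795073e-04]), 'tool_pos': array([0.12726452, 0.53451113, 0.20431609]), 'ee_rot': array([-3.13942342e+00, -1.75632087e-04,  2.90781973e+00]), 'wrist_force': array([ 0.06572297, -0.09606486, -0.72408503]), 'wrist_torque': array([ 0.02260551, -0.02639641,  0.01123886]), 'finger_force': 0.0, 'width': 0.09386941433847992}
{'fov_y': 52.24312768447255, 'cx': 322.24590857713446, 'cy': 240.3808959245326, 'origin': array([0.20411836, 0.0348322 , 1.52177614]), 'orientation': array([ 0.18811468, -0.01762593, -1.54567674])}
{'fov_y': 55.020624744895485, 'cx': 310.97420642247073, 'cy': 234.87466391430885, 'origin': array([-0.05270362, -0.57128114,  0.89340037]), 'orientation': array([ 0.76153756,  0.00115796, -0.70333613])}
```

View pics/top.png

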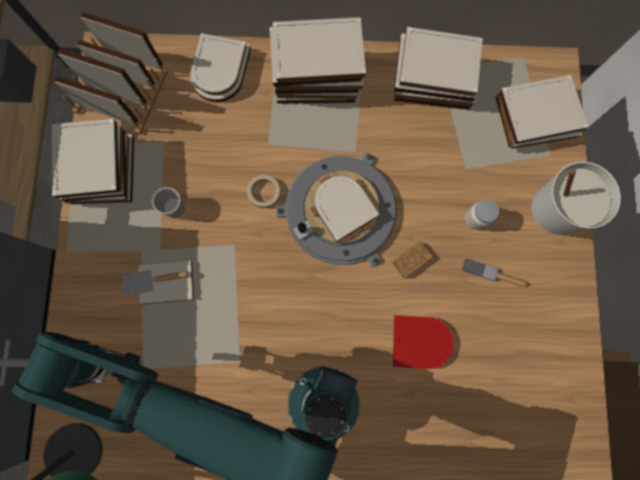

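View pics/side.png

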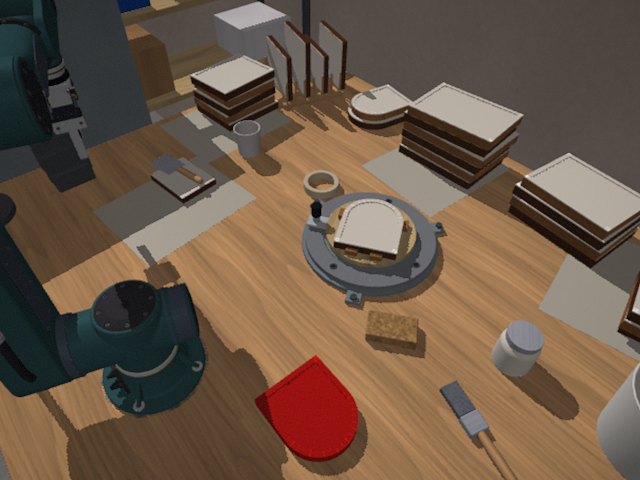

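Top view: the turntable's centre is near (341,210). The black knob is at (302,230) and the white panel at (345,207). The ring holes show as dark dots at (346,253) and (324,167). The tape is at (264,191), the sander at (413,260) and the red decoy at (422,342). In the side view the knob is at (317,210).

The table panel is the arched white one on the grey ring. The red one and the arched stack at (220,65) are look-alikes. Counter-clockwise from the knob, the next hole is about (346,253).

Run:
```python
from h import *
import pickle
t=pickle.load(open('top.pkl','rb')); s=pickle.load(open('side.pkl','rb'))
im=t['image']; 
cv2.imwrite('pics/crop.png',cv2.resize(im[150:275,270:412,::-1],None,fx=4.5,fy=4.5,interpolation=cv2.INTER_CUBIC))
def dark(s,b,th):
    x0,x1,y0,y1=b; m=(s['image'].max(2)<th).astype(np.uint8); q=np.zeros_like(m); q[y0:y1,x0:x1]=m[y0:y1,x0:x1]
    n,l,st,c=cv2.connectedComponentsWithStats(q); return [(st[i],c[i]) for i in range(1,n) if st[i][4]>8]
print('top knob',dark(t,(288,318,215,245),45)); print('side knob',dark(s,(305,330,195,225),45))
print('hole',dark(t,(338,356,246,260),60))
for u,v,z in [(302,228,.097),(341,210,.028),(346,253,.028),(324,167,.028)]: print(u,v,ray(t,u,v,z))
# ring grey by depth: height map
f=240/np.tan(np.radians(t['fov_y']/2)); V,U=np.mgrid[:480,:640]; d=t['depth']
P=np.stack([(U-t['cx'])/f*d,-(V-t['cy'])/f*d,-d],-1)@rot(t['orientation']).T+t['origin']
sub=np.zeros(d.shape,bool); sub[145:275,270:412]=1
def h(a,b): return P[sub&(P[...,2]>a)&(P[...,2]<b)]
r=h(.02,.038); 
hsv=cv2.cvtColor(im,cv2.COLOR_RGB2HSV); g=sub&(hsv[...,1]<60)&(P[...,2]>.02)&(P[...,2]<.036)&(d>0)
c,hw,a=cv2.minAreaRect(P[g][:,:2].astype(np.float32)); 
q=P[g][:,:2]; c0=np.array(c)
for _ in range(8): # outer circle points
    rr=np.hypot(*(q-c0).T); e=q[(rr>.168)&(rr<.182)]; 
    A=np.c_[2*e,np.ones(len(e))]; x=np.linalg.lstsq(A,(e**2).sum(1),rcond=None)[0]; c0=x[:2]
print('ring c',c0,np.sqrt(x[2]+c0@c0))
print('knob top depth', np.median(h(.088,.105),0),len(h(.088,.105)))
```

```text
top knob [(array([299, 223,   7,   9,  50], dtype=int32), array([301.86, 227.28]))]
side knob [(array([311, 202,  11,  16, 137], dtype=int32), array([316.02189781, 209.32846715]))]
hole []
302 228 [0.51171275 0.07771562 0.097     ]
341 210 [ 0.5880632  -0.04090245  0.028     ]
346 253 [ 0.45144808 -0.05884368  0.028     ]
324 167 [0.72813131 0.01604402 0.028     ]
ring c [ 0.59707124 -0.04633344] 0.16993015001801157
knob top depth [0.51530275 0.07801494 0.09593604] 70
```

View pics/crop.png

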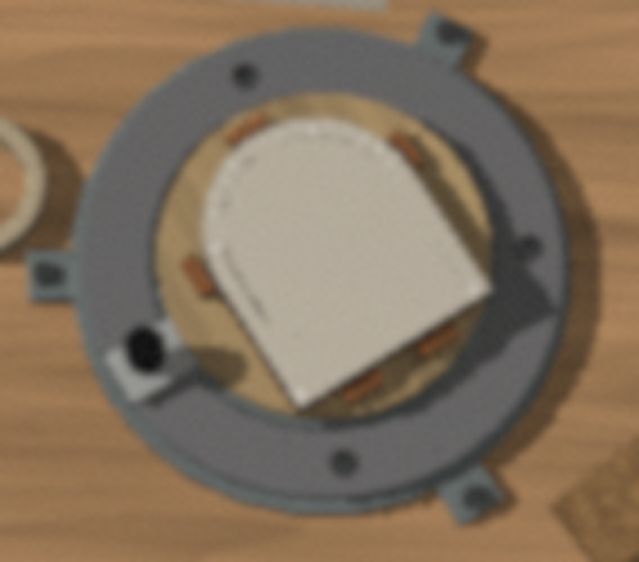

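The crop confirms the plunger: a black knob at crop (146,350) on a grey arm at the rim, beside the panel lying between its stops. The next CCW hole is the dark bush at crop (343,462). I'll go above the knob first.

{"op": "move_arm", "data": {
  "deltas": [0,0,0.05,-2,-1.5,-0.3,-1,0,0,0.1,-5.5,-4,-0.6,-1,0,0,0.15,-9.5,-7,-1,-1,0,0,0.2,-13,-9.6,-1.2,-1,0,0,0.25,-16.5,-12.2,-1.5,-1,0,0,0.3,-20,-14.8,-1.5,-1,0,0,0.35,-22.5,-16.6,-1.5,-1,0,0,0.4,-24,-17.8,-1.5,-1]
}}

```text
time: 0.9
tool_pos: [0.3207, 0.3043, 0.2201]
ee_rot: [-3.141, 0.0, 2.503]
wrist_force: [0.3, -0.2, -0.2]
width: 0.0939
finger_force: 0.0
```

Run:
```python
from h import *
import pickle
t=pickle.load(open('top.pkl','rb'))
H=np.array([ray(t,u,v,.028)[:2] for u,v in [(324.4,166.7),(346.2,252.7),(387.1,204.9)]]); print(H)
from scipy.optimize import least_squares
k=ray(t,301.9,227.3,.097)[:2]
Q=np.vstack([H,k]); c=least_squares(lambda c:np.hypot(*(Q-c).T)-.145,[.59,-.043]); print('c',c.x,c.fun,'knob',k)
a=np.arctan2(*(Q-c.x).T[::-1]); print('ang',a,'next',(a-a[3])%(2*np.pi))
o=robot.get_obs(); print(o['tool_pos'],o['ee_rot'])
M=rot(o['ee_rot']); print('to knob in tool cm',100*M.T@(np.r_[k,.21]-o['tool_pos']))
```

```text
[[ 0.72917679  0.01478921]
 [ 0.452406   -0.05944804]
 [ 0.60897102 -0.18626999]]
c [ 0.5959386  -0.04172039] [-0.00027354 -0.00037677  0.0001359   0.00023758] knob [0.51383439 0.078083  ]
ang [ 0.40112904 -3.01870546 -1.48088067  2.17160501] next [4.51270934 1.09287484 2.63069963 0.        ]
[0.3207318  0.30427862 0.22005806] [-3.14086960e+00  2.87947745e-04  2.50316850e+00]
to knob in tool cm [-28.98623094  -6.65600786   1.01896583]
```

{"op": "move_arm", "data": {
  "deltas": [0,0,0.04,-3,-0.7,0,-1,0,0,0.09,-7,-1.6,0,-1,0,0,0.14,-11.5,-2.6,0.3,-1,0,0,0.19,-16,-3.7,0.5,-1,0,0,0.24,-20.5,-4.7,0.8,-1,0,0,0.29,-25,-5.7,1,-1,0,0,0.33,-28,-6.4,1,-1,0,0,0.33,-29,-6.7,1,-1]
}}

```text
time: 1.7
tool_pos: [0.5147, 0.0781, 0.2092]
ee_rot: [-3.14, -0.001, 2.174]
wrist_force: [0.5, 1.2, -0.2]
width: 0.0938
finger_force: 0.0
```

Run:
```python
from h import *
import pickle
o=robot.get_obs(); w=snap('wrist','w1.png'); w['obs']=o; pickle.dump(w,open('w1.pkl','wb')); print(o['tool_pos'],o['ee_rot']); print({k:v for k,v in w.items() if k not in('image','depth','obs')})
```

```text
[0.51469704 0.07805824 0.20916443] [-3.13961862e+00 -6.43871792e-04  2.17397591e+00]
{'fov_y': 66.41054524255503, 'cx': 313.4523627448243, 'cy': 244.32415256136258, 'T_tool_cam': array([[ 1.41099863e-04,  9.72574245e-01,  2.32592600e-01,
         6.67907923e-02],
       [ 9.99999044e-01, -4.57101577e-04,  1.30470829e-03,
         5.86476564e-04],
       [ 1.37524413e-03,  2.32592194e-01, -9.72573380e-01,
        -1.79726360e-01],
       [ 0.00000000e+00,  0.00000000e+00,  0.00000000e+00,
         1.00000000e+00]])}
```

View pics/w1.png

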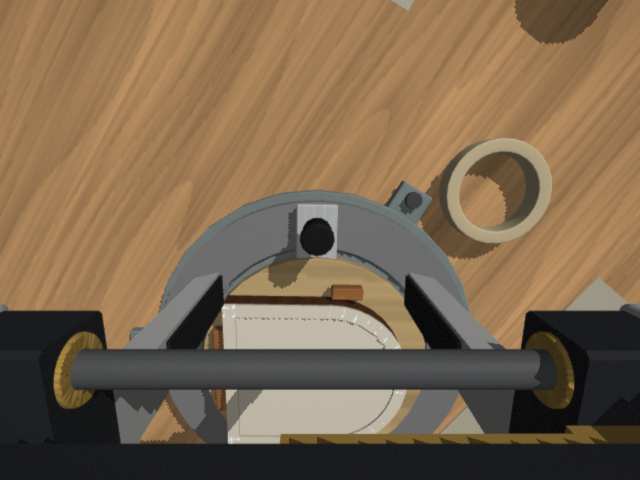

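The wrist view shows the knob's top at about (317,232), midway between the open fingers. The panel is behind it and the tape is at (497,190).

Run:
```python
from h import *
import pickle
w=pickle.load(open('w1.pkl','rb')); o=w['obs']
m=np.zeros((480,640),np.uint8); m[210:262,292:345]=(w['image'].max(2)[210:262,292:345]<50)
n,l,st,c=cv2.connectedComponentsWithStats(m); i=1+st[1:,4].argmax(); print(st[i],c[i])
ys,xs=np.where(l==i)
T=np.eye(4);T[:3,:3]=rot(o['ee_rot']);T[:3,3]=o['tool_pos'];C=T@w['T_tool_cam']
w['orientation']=C[:3,:3];w['origin']=C[:3,3]
k,b=None,None
d=w['depth'][l==i]; f=240/np.tan(np.radians(w['fov_y']/2))
P=np.c_[(xs-w['cx'])/f*d,-(ys-w['cy'])/f*d,-d]@C[:3,:3].T+C[:3,3]
P=P[d>0]; top=P[P[:,2]>np.percentile(P[:,2],90)-.004]; print('top z',np.median(top[:,2]),len(top)); g=(top.min(0)+top.max(0))/2; print('knob',g,'median',np.median(top,0))
print('in tool cm',100*T[:3,:3].T@(g-T[:3,3]))
```

```text
[300 218  34  37 959] [316.44734098 236.79979145]
top z 0.09729813313741226 865
knob [0.51590317 0.08083781 0.09678996] median [0.51549566 0.08105722 0.09729813]
in tool cm [ 0.15325279  0.27918785 11.23701888]
```

{"op": "move_arm", "data": {
  "deltas": [0,0,0,0.05,0.2,1,-1,0,0,0,0.05,0.2,4,-1,0,0,0,0.05,0.2,7.5,-1,0,0,0,0.05,0.2,11,-1,0,0,0,0.05,0.2,13.3,-0.5,0,0,0,0.05,0.2,14.3,0,0,0,0,0.05,0.2,14.5,0.1,0,0,0,0.05,0.2,14.5,0.1]
}}

```text
time: 2.55
tool_pos: [0.5152, 0.0829, 0.0663]
ee_rot: [3.14, 0.0, 2.179]
wrist_force: [0.2, -0.2, 1.3]
width: 0.0654
finger_force: 0.0
```

Run:
```python
from h import *
o=robot.get_obs(); s=robot.snapshot('wrist'); print(o['tool_pos'],o['width'],o['wrist_force'])
cv2.imwrite('pics/w2.png',s['image'][:,:,::-1])
```

```text
[0.51522679 0.08293759 0.06631367] 0.06540326551294884 [ 0.21495003 -0.21436181  1.27756423]
```

View pics/w2.png

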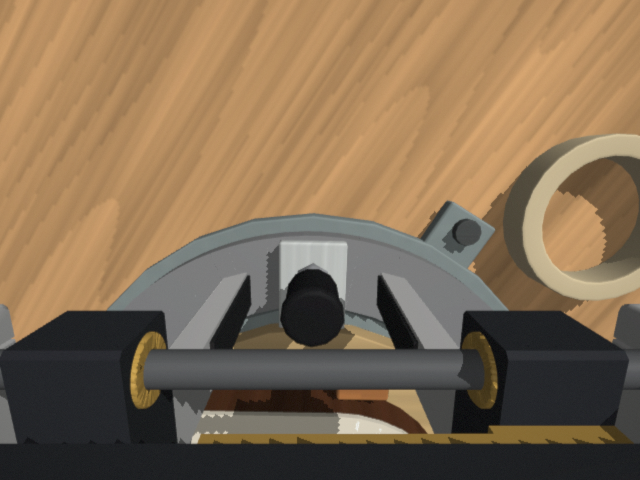

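In this view the pads are at x≈250 and x≈378, so their midpoint of 314 is on the knob at 312. I'll shift slightly inward and close.

{"op": "move_arm", "data": {
  "deltas": [0,0,0,-0.25,0,0.2,0.2,0,0,0,-0.25,0,0.2,0.25,0,0,0,-0.25,0,0.2,0.25,0,0,0,-0.25,0,0.2,0.3,0,0,0,-0.25,0,0.2,0.3,0,0,0,-0.25,0,0.2,0.35]
}}

```text
time: 3.2
tool_pos: [0.5165, 0.08, 0.0635]
ee_rot: [3.142, -0.0, 2.178]
wrist_force: [0.1, -0.6, 0.4]
width: 0.0313
finger_force: 0.0
```

{"op": "move_arm", "data": {
  "deltas": [0,0,0,0,0,0,0.38,0,0,0,0,0,0,0.4,0,0,0,0,0,0,0.42,0,0,0,0,0,0,0.44]
}}

```text
time: 3.6
tool_pos: [0.5163, 0.08, 0.0634]
ee_rot: [-3.141, -0.0, 2.178]
wrist_force: [-0.6, -0.5, -0.2]
width: 0.0263
finger_force: 15.7
```

{"op": "move_arm", "data": {
  "deltas": [0,0,0,0,0,0,1,0,0,0,0,0,0,1,0,0,0,0,0,-0.3,1,0,0,0,0,0,-0.6,1,0,0,0,0,0,-0.9,1,0,0,0,0,0,-1.2,1,0,0,0,0,0,-1.4,1,0,0,0,0,0,-1.4,1]
}}

```text
time: 4.4
tool_pos: [0.5162, 0.08, 0.0772]
ee_rot: [-3.141, -0.0, 2.178]
wrist_force: [3.2, -0.3, -9.8]
width: 0.0265
finger_force: 30.0
```

```bash
cat > arc.py <<'E'
from h import *
import sys
# rows (cm, tool axes) for moving round the table's axis by steps of da rad
c=np.array([.5959,-.0417])
def rows(da,n):
    o=robot.get_obs(); p=o['tool_pos'][:2]; yaw=o['ee_rot'][2]
    x=np.array([np.cos(yaw),np.sin(yaw)]); y=np.array([np.sin(yaw),-np.cos(yaw)])
    v=p-c; print('phi',np.arctan2(v[1],v[0]),'r',np.hypot(*v),'yaw',yaw,'z',o['tool_pos'][2],o['wrist_force'],o['width'],o['finger_force'])
    for i in range(1,n+1):
        a=da*i; q=c+np.array([[np.cos(a),-np.sin(a)],[np.sin(a),np.cos(a)]])@v-p
        print(round(-a,3),round(100*q@x,2),round(100*q@y,2))
rows(float(sys.argv[1]),int(sys.argv[2]))
E
python3 arc.py 0.05 8
```

```text
phi 2.150724314426784 r 0.14545962998783432 yaw 2.1777841046646333 z 0.0772149216317508 [ 3.18520238 -0.31634695 -9.83650511] 0.02645129313335029 29.99713271856308
-0.05 0.0 -0.73
-0.1 -0.03 -1.45
-0.15 -0.1 -2.18
-0.2 -0.21 -2.9
-0.25 -0.35 -3.61
-0.3 -0.53 -4.31
-0.35 -0.75 -5.01
-0.4 -0.99 -5.69
```

The pin is clear, about 13.8 mm up. Turning now.

{"op": "move_arm", "data": {
  "deltas": [0,0,-0.02,0,-0.3,0,1,0,0,-0.06,0,-0.87,0,1,0,0,-0.1,-0.03,-1.45,0,1,0,0,-0.15,-0.1,-2.18,0,1,0,0,-0.2,-0.21,-2.9,0,1,0,0,-0.25,-0.35,-3.61,0,1,0,0,-0.3,-0.53,-4.31,0,1,0,0,-0.3,-0.53,-4.31,0,1]
}}

```text
time: 5.2
tool_pos: [0.4834, 0.05, 0.0773]
ee_rot: [-3.14, 0.001, 2.478]
wrist_force: [3.2, -3.5, -9.7]
width: 0.0265
finger_force: 30.0
```

```bash
python3 arc.py 0.06 8
```

```text
phi 2.457833101003152 r 0.1451142701980216 yaw 2.477951683502405 z 0.07734008899847615 [ 3.23959557 -3.52334355 -9.70611812] 0.026504778693199425 29.99648004770279
-0.06 -0.01 -0.87
-0.12 -0.07 -1.74
-0.18 -0.18 -2.6
-0.24 -0.35 -3.46
-0.3 -0.56 -4.3
-0.36 -0.83 -5.13
-0.42 -1.14 -5.94
-0.48 -1.5 -6.73
```

{"op": "move_arm", "data": {
  "deltas": [0,0,-0.06,-0.01,-0.87,0,1,0,0,-0.12,-0.07,-1.74,0,1,0,0,-0.18,-0.18,-2.6,0,1,0,0,-0.24,-0.35,-3.46,0,1,0,0,-0.3,-0.56,-4.3,0,1,0,0,-0.36,-0.83,-5.13,0,1,0,0,-0.42,-1.14,-5.94,0,1,0,0,-0.48,-1.5,-6.73,0,1]
}}

```text
time: 6.0
tool_pos: [0.4549, -0.0106, 0.0776]
ee_rot: [3.14, 0.001, 2.959]
wrist_force: [4.9, 0.1, -10.3]
width: 0.0267
finger_force: 30.0
```

{"op": "move_arm", "data": {
  "deltas": [0,0,0,0,0,0,1,0,0,0,0,0,0.15,1,0,0,0,0,0,0.3,1,0,0,0,0,0,0.4,1,0,0,0,0,0,0.4,1]
}}

```text
time: 6.5
tool_pos: [0.4548, -0.0112, 0.0735]
ee_rot: [-3.141, 0.001, 2.957]
wrist_force: [4.1, -2.6, -10.5]
width: 0.0259
finger_force: 30.0
```

```bash
python3 - <<'E'
from h import *
import pickle
s=snap('top'); pickle.dump(s,open('t2.pkl','wb')); im=s['image']
w=snap('wrist','w3.png')
E
python3 arc.py 0.014 8
```

```text
phi 2.9286725094902546 r 0.14436248679379218 yaw 2.9573215750041433 z 0.07356784921427106 [ 4.18027984 -3.53296193 -9.69491093] 0.026744218467573088 29.99802052974701
-0.014 0.0 -0.2
-0.028 0.01 -0.4
-0.042 0.0 -0.61
-0.056 0.0 -0.81
-0.07 -0.01 -1.01
-0.084 -0.02 -1.21
-0.098 -0.03 -1.41
-0.112 -0.04 -1.62
```

View pics/w3.png

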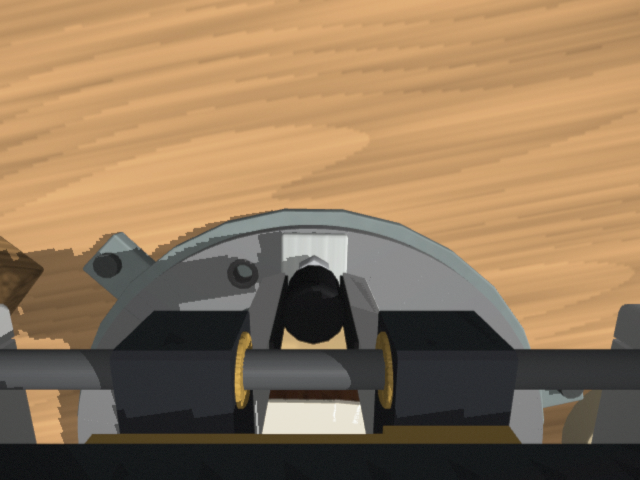

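The view shows the next hole at (242,272), about 0.33 rad ahead of the knob at (315,300). I'll loosen the fingers so the pin rides on the ring and push with the trailing finger.

{"op": "move_arm", "data": {
  "deltas": [0,0,0,0,0,0,0.4,0,0,0,0,0,0,0.3,0,0,0,0,0,0,0.28,0,0,0,0,0,0,0.28,0,0,0,0,0,0,0.28]
}}

```text
time: 7.1
tool_pos: [0.4546, -0.0109, 0.074]
ee_rot: [3.141, 0.001, 2.958]
wrist_force: [0.0, -0.6, -0.3]
width: 0.0344
finger_force: 0.0
```

{"op": "move_arm", "data": {
  "deltas": [0,0,-0.014,0,-0.2,0,0.28,0,0,-0.028,0,-0.4,0,0.28,0,0,-0.056,0,-0.81,0,0.28,0,0,-0.084,-0.02,-1.21,0,0.28,0,0,-0.112,-0.04,-1.62,0,0.28,0,0,-0.14,-0.1,-2.02,0,0.28,0,0,-0.168,-0.15,-2.42,0,0.28,0,0,-0.182,-0.18,-2.62,0,0.28]
}}

```text
time: 7.9
tool_pos: [0.4521, -0.0328, 0.0741]
ee_rot: [3.131, 0.002, -3.141]
wrist_force: [1.6, 11.5, 4.4]
width: 0.0344
finger_force: 5.6
```

```bash
python3 arc.py 0.014 8
```

```text
phi 3.0797860983206133 r 0.1440659624938376 yaw -3.141438941155631 z 0.07408945155216132 [ 1.57147304 11.4552052   4.44015851] 0.03441649776523903 5.596469342708588
-0.014 0.01 -0.2
-0.028 0.02 -0.4
-0.042 0.02 -0.6
-0.056 0.03 -0.81
-0.07 0.03 -1.01
-0.084 0.02 -1.21
-0.098 0.02 -1.41
-0.112 0.01 -1.61
```

{"op": "move_arm", "data": {
  "deltas": [0,0,0,0,0,0,0.28,0,0,0,0,0,0,0.28]
}}

```text
time: 8.1
tool_pos: [0.4518, -0.0344, 0.0742]
ee_rot: [3.135, 0.001, 3.141]
wrist_force: [0.2, 7.0, 2.9]
width: 0.0336
finger_force: 3.6
```

Run:
```python
from h import *
w=snap('wrist','w4.png'); print(robot.get_obs())
```

```text
{'time': 8.15, 'joint_positions': array([-0.20628731, -0.06521011,  1.78924014,  0.00629697,  1.4176199 ,
       -1.77737337]), 'qvel': array([-1.32484915e-03,  4.10780652e-04, -9.70844423e-05, -2.76112499e-03,
        2.48621894e-04,  1.54612828e-04]), 'joint_torque': array([-3.21456023e+00, -2.41235554e+01, -2.75657791e+01, -2.31420547e+00,
       -4.93944436e-01,  3.54793781e-03]), 'tool_pos': array([ 0.45180999, -0.03449227,  0.07421056]), 'ee_rot': array([3.13548942e+00, 1.21744476e-03, 3.14091771e+00]), 'wrist_force': array([-0.50117472,  7.03449436,  3.74367977]), 'wrist_torque': array([1.32132398, 0.01163284, 0.04618779]), 'finger_force': 3.5893338918685913, 'width': 0.033339542175454144}
```

View pics/w4.png

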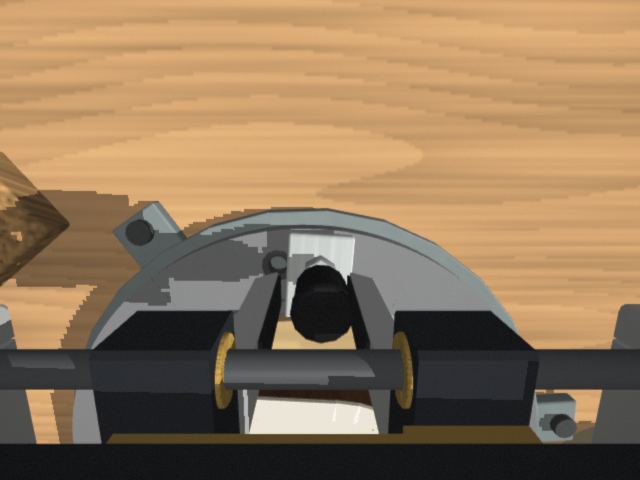

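The knob sits against the trailing finger (right) and the hole is at (277,262), about 0.2 rad ahead. The push is about 7 N, so I'll carry on.

{"op": "move_arm", "data": {
  "deltas": [0,0,-0.02,0,-0.3,0,0.28,0,0,-0.04,0,-0.6,0,0.28,0,0,-0.06,0,-0.9,0,0.28,0,0,-0.08,0,-1.2,0,0.28,0,0,-0.1,0,-1.45,0,0.28,0,0,-0.12,0,-1.75,0,0.28,0,0,-0.12,0,-1.75,0,0.28]
}}

```text
time: 8.85
tool_pos: [0.4521, -0.0523, 0.0742]
ee_rot: [3.136, 0.003, -3.022]
wrist_force: [1.3, 5.1, 3.0]
width: 0.034
finger_force: 2.6
```

```bash
python3 arc.py 0.01 2
```

```text
phi -3.067812468647669 r 0.1441679845546565 yaw -3.0220141844971966 z 0.07421335078737618 [1.2838333  5.06697726 3.03321365] 0.03396213614500009 2.6194220781326294
-0.01 0.01 -0.14
-0.02 0.01 -0.29
```

{"op": "move_arm", "data": {
  "deltas": [0,0,-0.01,0,-0.15,0,0.28,0,0,-0.02,0,-0.3,0,0.28,0,0,-0.03,0.01,-0.45,0,0.28,0,0,-0.04,0.02,-0.6,0,0.28]
}}

```text
time: 9.25
tool_pos: [0.4521, -0.0605, 0.0736]
ee_rot: [3.141, 0.001, -2.983]
wrist_force: [0.2, 2.1, 0.7]
width: 0.0337
finger_force: 1.1
```

{"op": "move_arm", "data": {
  "deltas": [0,0,-0.01,0,-0.15,0,0.28,0,0,-0.02,0,-0.25,0,0.28,0,0,-0.02,0.01,-0.35,0,0.28]
}}

```text
time: 9.55
tool_pos: [0.4525, -0.0622, 0.0735]
ee_rot: [3.137, 0.001, -2.963]
wrist_force: [0.9, 8.6, 2.5]
width: 0.0339
finger_force: 4.3
```

```bash
cat > kz.py <<'E'
from h import *
def kz(n=None):
    o=robot.get_obs(); w=snap('wrist',n); T=np.eye(4);T[:3,:3]=rot(o['ee_rot']);T[:3,3]=o['tool_pos'];C=T@w['T_tool_cam']
    f=240/np.tan(np.radians(w['fov_y']/2)); V,U=np.mgrid[:480,:640]; d=w['depth']
    P=np.stack([(U-w['cx'])/f*d,-(V-w['cy'])/f*d,-d],-1)@C[:3,:3].T+C[:3,3]
    k=P[300:335,305:335].reshape(-1,3); print('knob z',np.percentile(k[:,2],[25,50,75]),np.median(k,0),o['wrist_force'],o['tool_pos'])
kz('w5.png')
E
python3 kz.py
```

```text
knob z [0.09689795 0.09734432 0.09777118] [ 0.45674215 -0.0587586   0.09734432] [0.8632309  8.60933689 2.50978452] [ 0.45247321 -0.06224321  0.07348408]
```

View pics/w5.png

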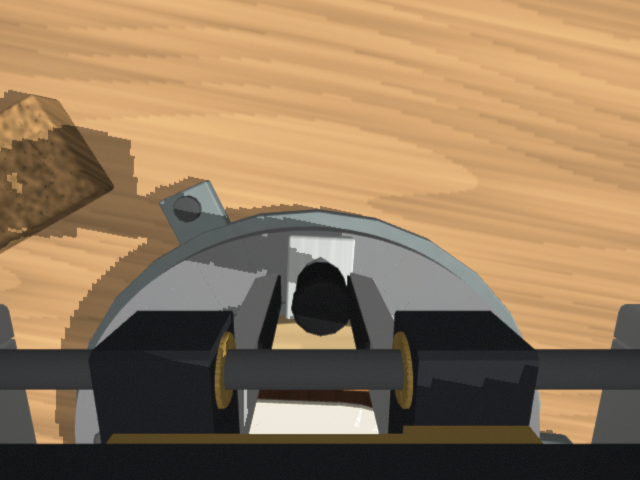

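The knob's top is back at 97.3 mm, so the pin is home, and the hole is hidden under the arm. I'll unload, open and rise.

{"op": "move_arm", "data": {
  "deltas": [0,0,0,0,0.3,0,0.2,0,0,0,0,0.5,0,0,0,0,0,0,0.5,0,-0.3,0,0,0,0,0.5,0,-0.4,0,0,0,0,0.5,0,-0.4]
}}

```text
time: 10.1
tool_pos: [0.4514, -0.0595, 0.0734]
ee_rot: [-3.141, -0.0, -2.964]
wrist_force: [0.9, -0.4, 0.3]
width: 0.0644
finger_force: 0.0
```

{"op": "move_arm", "data": {
  "deltas": [0,0,0,0,0,-1,-0.4,0,0,0,0,0,-3,-0.4,0,0,0,0,0,-6,-0.4,0,0,0,0,0,-9,-0.4,0,0,0,0,0,-12,-0.4,0,0,0,0,0,-13,-0.4,0,0,0,0,0,-13,-0.4]
}}

```text
time: 10.8
tool_pos: [0.4525, -0.0596, 0.2056]
ee_rot: [-3.14, 0.004, -2.963]
wrist_force: [-0.1, -0.6, -0.4]
width: 0.0661
finger_force: 0.0
```

Run:
```python
from h import *
o=robot.get_obs(); w=snap('wrist','w6.png'); print(o['tool_pos'],o['wrist_force'])
T=np.eye(4);T[:3,:3]=rot(o['ee_rot']);T[:3,3]=o['tool_pos'];C=T@w['T_tool_cam']
f=240/np.tan(np.radians(w['fov_y']/2)); V,U=np.mgrid[:480,:640]; d=w['depth']
P=np.stack([(U-w['cx'])/f*d,-(V-w['cy'])/f*d,-d],-1)@C[:3,:3].T+C[:3,3]
m=(w['image'].max(2)<50)&(P[...,2]>.085)&(P[...,2]<.115)&(np.hypot(P[...,0]-.4545,P[...,1]+.06)<.03)
print(m.sum(),np.median(P[m],0),np.percentile(P[m][:,2],[50,90]))
```

```text
[ 0.45251102 -0.05958965  0.2055666 ] [-0.05853422 -0.62515656 -0.3899431 ]
875 [ 0.45138888 -0.05883154  0.09728056] [0.09728056 0.0981673 ]
```

View pics/w6.png

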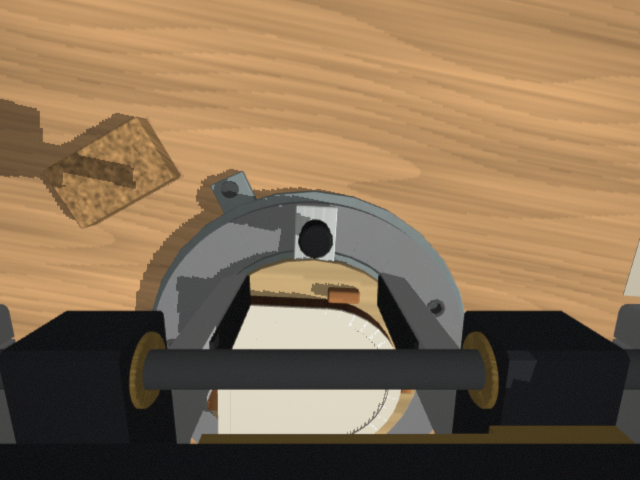

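The knob at (315,238) has its top at 97.3 mm, at hole position (0.452,-0.059). The old hole shows empty at (436,307), the panel is in its stops, and the gripper is clear. Handing in.

```bash
python3 -c "
from bench import robot
print(robot.close_job())"
```

```text
the job is handed in; nothing more can be done
None
```

The table is turned counter-clockwise by one station, about 1.1 rad. The pin sits fully home in the next hole with the gripper clear, and the job is handed in; no verdict was returned.

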